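Swing the glaze spout over the square tin and pump

ROBOT

A 6-joint arm with a two-finger parallel gripper is mounted at the origin on the work surface. World frame = base frame: x ahead of the robot, y to its left, z up, the work surface at z = 0. Lengths are in m, angles in rad, forces in N, time in s.
With the tool pointing down it reaches from about 0.375 to 0.9 m from the base axis. Payload 3.1 kg.
Tool frame: the origin (TCP) lies on the centre line of the jaws, within the pads' length; the fingertips stand 19 mm ahead of it and the grasp point (between the pads) is the TCP; z points along the fingers, y is the line along which they close (so a half turn about z gives the same grasp; the last joint's range is limited). The gripper opens to 85 mm and grips with 20 to 120 N. Pads are 22 mm wide; open, the fingers measure 114 mm over their backs; the gripper's body (76 mm by 85 mm) begins 54 mm behind the grasp point. The pads swing forward as they close: fully open they stand 13 mm farther back than shut.
Start: joints at [-1.397, 0.527, 1.433, -0, 1.181, -0.178], TCP at [0.216, -0.586, 0.25] pointing down, gripper open.
Joint ranges: [-3.08, 3.08], [-0.75, 2.2], [0.22, 2.44], [-1.43, 4.57], [0, 2.65], [-2.85, 2.85]. Speed limits (rad/s): [2.79, 2.79, 3.14, 3.14, 3.14, 3.14].

INTERFACE

Orientations are given as a unit quaternion [x, y, z, w].
In Python, from station import manip, cams, sign_off gives the robot as it stands.
- The arm moves only by the tool carry_out, never from a script. Its argument "targets" is a list that holds one entry, the list of rows, each a list of 7 numbers: the shift along the tool's x, y, z in cm, then the turn, a rotation vector about the tool's x, y, z in degrees, then the finger opening in cm, from 0 to 8.54. A call has 1 to 12 rows; each row is the pose to reach, as a shift and turn from the pose commanded when the call began, along the tool's axes at that moment; what a row does not reach only later rows make up. A row lasts 1/12 s, in which the tool goes at most 41.7 mm and 7.16 degrees, less where a joint would pass 70% of its speed; a pose out of reach is approached as far as the arm can. A call with a gripper value outside its range is refused whole. The fingers move at their own pace and stop on an object; "force" is the grip in N (left out, the last holds). Time passes only in rows, so rows that repeat a pose let the fingers close. It gives the time, the measured TCP pose, the force, the opening and the grip force at its end, in the units of the state.
- manip.sense(): the state, without advancing time (a new reading comes with each control period).
- cams.snapshot(name): name is "side" or "top"; returns the picture (384x512x3 uint8, red, green, blue); there is no depth.
- cams.camera_info(name): a dict with "K" (3x3 intrinsics, pixels), "k1" (the pictures are not rectified: a ray, as slopes to the right and down, at radius r is drawn at 1 + k1 r^2 times it, then the intrinsics apply), "T" (4x4, takes a point from camera to world coordinates). Camera axes: x right, y down, z forward; pixel columns grow to the right and rows downward; lengths in m; the calibration is good to about 2 mm. A picture is of the moment at which its call begins. camera_info takes no time and is no camera call.
- sign_off(): hands the job in; it is judged then, once.
The state is a dict: "t": time; "q": joint angles; "qd": joint speeds; "tau": joint torques, N m; "tcp_pos": TCP position; "tool_rot": TCP orientation; "force": force on the tool from outside, world axes, zero at the start; "ft_torque": the same for the moment, N m; "finger_gap": opening from 0.0 (shut) to 1.0 (fully open); "gripper_force": force on a finger pad.
Only numpy, scipy, OpenCV 4.12 (cv2) and the standard library are available. Lean on these libraries where they do the work, as an engineer would, in place of code of your own. Each camera call takes 0.05 s, during which the arm holds its last target. There are 200 camera calls.

TASK

Swing the stiff spout arm of the glaze dispenser round until its nozzle is over the middle of the square cake tin, and leave it standing there. Only then press the pump cap on top of the canister all the way down and let it spring back up. Do not shift the tins on the tray, nor the jar and the spatula lying by.

Things in the scene. Friction and masses are not known exactly. Their poses are not given: they have to be found in the camera images.
- dispenser: fixed white canister, 100 mm diameter (foot 124 mm), shoulder at 148 mm, with a steel neck on which the spout arm swivels and the pump cap on top. Origin: centre of its underside on the table, on the swivel axis; z up; its x axis points away from the side where the arm stands at joint 0
- spout_arm (a joint): swivel angle of the spout arm about the upright canister axis, stiff: it stays where it is left and needs about 4 N at tube_mid to turn. 0: the arm points along the dispenser's -x axis; the arm's direction in the dispenser's frame is (-cos q, -sin q). Range -1.6 to 1.3 rad; growing is anticlockwise seen from above
- tube_mid (a point): point on the axis of the arm's straight level tube, 150 mm from the swivel axis and 164 mm above the table. The steel tube is round, 18 mm thick, straight from 26 to 185 mm from the swivel axis (hub 52 mm diameter), then bends down at 200 mm; it can be pushed from either side anywhere between 100 and 180 mm from the axis
- nozzle (a point): lower tip of the black nozzle (24 mm diameter tapering to 10 mm) that hangs down from the arm's end, 200 mm from the swivel axis and 94 mm above the table
- pump_cap (a joint): how far the sprung pump cap is pressed, m: 0 up, 0.014 fully down. Needs about 2 N to start, 8 N at the bottom; it springs back by itself
- cap_top (a point): centre of the flat top of the black pump cap, a disc 48 mm in diameter and 24 mm tall, on the canister's axis, top 238 mm above the table when up
- square_tin: the only square cake tin, dark steel, 76 x 76, 36 tall, walls 3, loose, mass 0.2 to 0.4 kg, holding a light sponge; it stands with two round tins on a shallow tray (340 x 150, floor 3 thick, rim 12 high), rim at 39 mm above the table, its centre about 200 mm from the swivel axis. Origin: centre of its underside, z up, x and y along its sides
- round_tin_a: round cake tin of dark steel, outside diameter 76, 36 tall, loose, mass 0.2 to 0.4 kg; a bystander. Origin: centre of its underside, z up
- round_tin_b: round cake tin of dark steel, outside diameter 76, 36 tall, loose, mass 0.2 to 0.4 kg; a bystander. Origin: centre of its underside, z up
- jar: glass jar with a steel lid, 72 diameter, 100 tall, on the table; a bystander. Origin: centre of its underside
- spatula: spatula 260 long lying flat on the table along its x axis; a bystander. Origin: on its underside about mid-length
There are look-alikes about, which are no part of the job. Leave any green, orange or purple look-alike of the square_tin alone.

How it is judged:
By the outcome, as a careful person would: the job done as asked, in the order asked, and still so for the second after the job is handed in, with the robot touching nothing.
It also fails if it takes over 58 s, if anything falls off the work surface, if the arm or the gripper's body presses on something with over 40 N, if the wrist force passes 120 N, or if a joint passes its speed limit or range.

## Working session

There is one attempt and no reset: what is moved stays moved. The work goes in short steps, Python scripts to look and compute and a tool call to move; the robot and the scene stay as the last step left them, time stands still between calls to the robot, and variables do not carry over. Pictures are saved under pics/ and viewed, at most 10 in all, crops included, and the job is handed in when it is done.

Besides the shell and the picture viewer there is one more tool, called after "Emit:" as name(argument=value, ...) on one line, values as JSON. carry_out: Moves the arm, as the interface text tells. Its arguments: {"type":"object","properties":{"targets":{"type":"array"},"force":{"type":"number"}},"required":["targets"]}

```bash
mkdir -p pics; ls; python3 - <<'E'
from station import manip,cams
import cv2
for n in("side","top"):
    im=cams.snapshot(n);cv2.imwrite(f"pics/{n}0.png",im[:,:,::-1]);i=cams.camera_info(n);print(n,i)
s=manip.sense();print(s)
a=cv2.imread("pics/side0.png");b=cv2.imread("pics/top0.png")
E
```

```text
pics
side {'K': array([[494.54187813,   0.        , 263.97625419],
       [  0.        , 494.54187813, 203.04275178],
       [  0.        ,   0.        ,   1.        ]]), 'k1': -0.1403972034989156, 'T': array([[ 0.7604669 , -0.38964631,  0.51948614, -0.38512349],
       [-0.64931281, -0.4674804 ,  0.59987912, -0.98571983],
       [ 0.0091089 , -0.79349721, -0.60850571,  1.15173716],
       [ 0.        ,  0.        ,  0.        ,  1.        ]])}
top {'K': array([[466.51613119,   0.        , 252.08138454],
       [  0.        , 466.51613119, 194.26236029],
       [  0.        ,   0.        ,   1.        ]]), 'k1': 0.05982106797826758, 'T': array([[-1.18835646e-02, -9.87304156e-01,  1.58395976e-01,
         1.90911572e-01],
       [-9.99923718e-01,  1.22669231e-02,  1.44275161e-03,
        -1.48155779e-02],
       [-3.36746592e-03, -1.58366748e-01, -9.87374616e-01,
         1.60803485e+00],
       [ 0.00000000e+00,  0.00000000e+00,  0.00000000e+00,
         1.00000000e+00]])}
{'t': 0.1, 'q': array([-1.39648843e+00,  5.28367015e-01,  1.43379728e+00, -7.66022711e-06,
        1.18140660e+00, -1.78501161e-01]), 'qd': array([-0.00044214, -0.00260474, -0.00472062,  0.00083826,  0.00011766,
        0.00065778]), 'tau': array([-3.44896571e-04, -4.43304563e+01, -1.78586948e+01, -2.93777084e-04,
        3.93979790e-03,  4.56061812e-06]), 'tcp_pos': array([ 0.2158753 , -0.58587374,  0.24942789]), 'tool_rot': array([ 9.84480290e-01,  1.75492391e-01, -1.46813195e-06, -9.89123225e-04]), 'force': array([-0.03186939,  0.33174851, -0.76966165]), 'ft_torque': array([ 0.00803186,  0.00425998, -0.01594867]), 'gripper_force': 0.0, 'finger_gap': 0.9989023256040417}
```

View pics/top0.png

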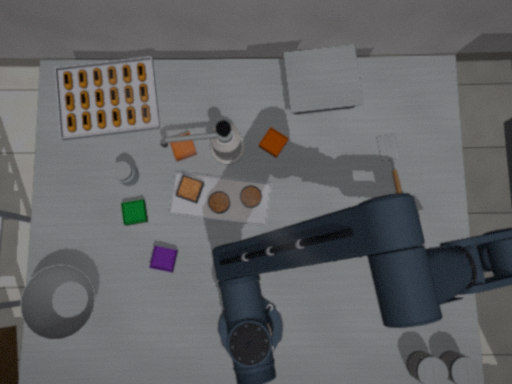

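View pics/side0.png

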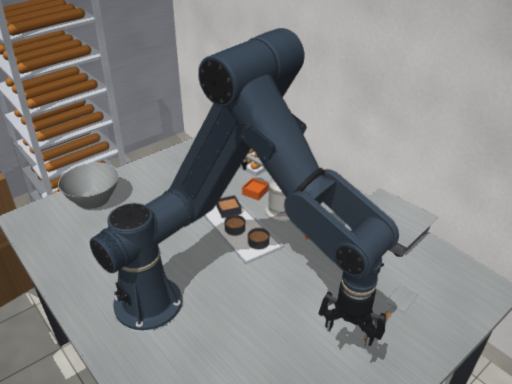

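The top view shows the dispenser canister at (226,148), cap (223,128), and arm tip about (165,143). Candidates for the square tin:
- dark tin on the tray (190,188)
- orange (183,147)
- orange (274,142)
- green (134,212)
- purple (163,258)

I choose (190,188), dark steel with sponge on the tray. The robot hides part of the side view. Next is a close crop.

```bash
python3 - <<'E'
import cv2,numpy as np
b=cv2.imread("pics/top0.png")[105:230,105:285];a=cv2.imread("pics/side0.png")[140:260,190:330]
b=cv2.resize(b,(792,550),interpolation=cv2.INTER_CUBIC);b=cv2.convertScaleAbs(b,alpha=1.3)
cv2.imwrite("pics/c1.png",b)
E
cat > h.py <<'E'
import numpy as np,cv2
from station import manip,cams
def ray(n,u,v):
    i=cams.camera_info(n);K=i["K"];T=i["T"]
    d=cv2.undistortPoints(np.array([[[u,v]]],float),K,np.array([i["k1"],0,0,0,0.])).ravel()
    return T[:3,3],T[:3,:3]@np.array([d[0],d[1],1])
def plane(n,u,v,z):
    o,d=ray(n,u,v);return o+d*(z-o[2])/d[2]
def tri(p,q):
    (o1,d1),(o2,d2)=p,q
    s=np.linalg.lstsq(np.c_[d1,-d2],o2-o1,rcond=None)[0]
    return o1+s[0]*d1,o2+s[1]*d2
def proj(n,P):
    i=cams.camera_info(n);p=np.linalg.inv(i["T"])@np.r_[P,1]
    r=p[:2]/p[2];r=r*(1+i["k1"]*(r@r));return i["K"][:2,:2]@r+i["K"][:2,2]
E
```

```text
(no output)
```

View pics/c1.png

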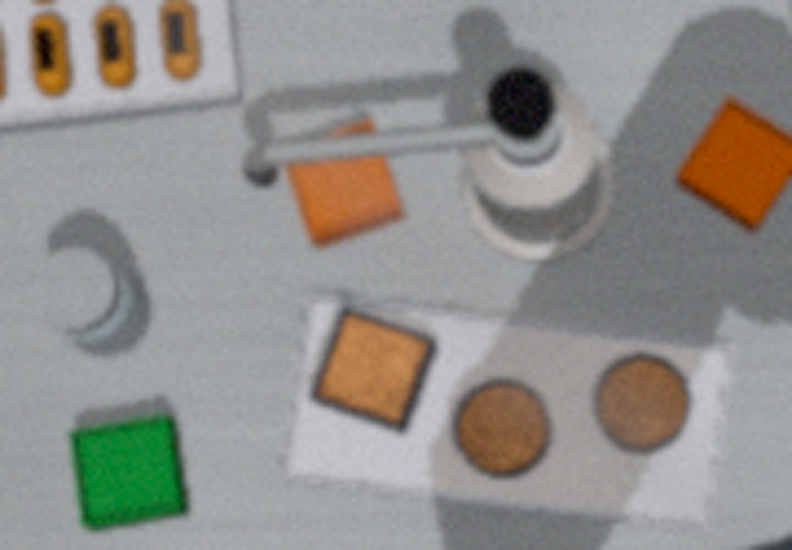

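The crop confirms the choice: a dark-walled square with sponge on the tray, corners in the crop at (352,310), (434,345), (405,430) and (316,395). The cap is at (520,103), and the tube runs from (262,155) to (490,135).

```bash
python3 - <<'E'
from h import *
im=cv2.imread("pics/top0.png");si=cv2.imread("pics/side0.png")
def blob(mask,seed):
    c,_=cv2.findContours(mask.astype(np.uint8),0,1)
    c=[k for k in c if cv2.contourArea(k)>30];c=min(c,key=lambda k:np.linalg.norm(np.mean(k[:,0],0)-seed));m=cv2.moments(c)
    return np.array([m['m10'],m['m01']])/m['m00'],cv2.contourArea(c),c
def sponge(i,seed):
    h=cv2.cvtColor(i,cv2.COLOR_BGR2HSV);return blob((h[...,0]<25)&(h[...,1]>90)&(h[...,2]>60),seed)
t,ta,tc=sponge(im,(190.7,189));s,sa,sc=sponge(si,(229,205))
print("sponge",t,ta,cv2.minAreaRect(tc),s,sa)
print("tri",tri(ray("top",*t),ray("side",*s)))
cp,ca,_=blob(im.max(2)<45,(223,128));print("cap",cp,ca)
C=plane("top",*cp,.238);N=plane("top",*t,.035);print("cap",C,"tin",N,"dist",np.linalg.norm((N-C)[:2]))
for u,v in [(262,155),(490,137)]: print(plane("top",105+u/4.4,105+v/4.4,.173))
print("noz",plane("top",105+262/4.4,105+170/4.4,.12))
# foot check
for z,r in((0,.062),(.148,.05)):
    P=[proj("top",C+[0,0,z-.238]+r*np.array([np.cos(a),np.sin(a),0])) for a in (0,np.pi/2,np.pi,-np.pi/2)]
    print(z,[((p-105)*4.4).round() for p in P])
for n,p in (("jar",(118,171)),): print(plane("top",124,171,.1))
E
```

```text
sponge [189.19125683 188.28187614] 366.0 ((189.24998474121094, 188.25), (20.23857307434082, 19.922346115112305), 18.434947967529297) [228.11188005 203.80161476] 144.5
tri (array([0.46769933, 0.20312714, 0.02898124]), array([0.46780489, 0.20306015, 0.02899049]))
cap [222.7559322  127.88587571] 147.5
cap [0.61614607 0.07389863 0.238     ] tin [0.46664432 0.20229643 0.035     ] dist 0.19707046760873673
[0.59787597 0.2624373  0.173     ]
[0.60946423 0.09847829 0.173     ]
noz [0.60138062 0.27250016 0.12      ]
0 [array([537., 115.]), array([461., 190.]), array([538., 264.]), array([614., 188.])]
0.148 [array([526.,  72.]), array([458., 138.]), array([526., 204.]), array([594., 137.])]
[0.51552541 0.40757931 0.1       ]
```

Emit:
carry_out(targets=[[[0, 0, -4, 0, 0, 0, 8.5], [0, 0, -8, 0, 0, 0, 8.5], [3, -3, -11, 0, 0, 0, 7], [64, -62, -12, 0, 0, -74, 6], [64, -62, -12, 0, 0, -74, 4], [64, -62, -12, 0, 0, -74, 4], [64, -62, -12, 0, 0, -74, 4], [64, -62, -12, 0, 0, -74, 4], [64, -62, -12, 0, 0, -74, 4], [64, -62, -12, 0, 0, -74, 4], [64, -62, -12, 0, 0, -74, 4], [64, -62, -12, 0, 0, -74, 4]]])

```text
t: 1.1
tcp_pos: [0.3932, -0.2157, 0.3612]
tool_rot: [0.737, 0.676, 0.0, -0.0]
force: [-0.2, -0.9, 0.4]
finger_gap: 0.469
gripper_force: 0.0
```

```bash
cat >> h.py <<'E'
from scipy.spatial.transform import Rotation as R
def go(P,yaw):
    """shift (cm) in tool axes and tool-z turn (deg) to TCP P with tool y at world yaw (mod 180)"""
    s=manip.sense();M=R.from_quat(s["tool_rot"]).as_matrix()
    y=np.degrees(np.arctan2(M[1,1],M[0,1]));d=(yaw-y+90)%180-90
    print("t",round(s["t"],2),"tcp",s["tcp_pos"].round(4),"yaw",round(y,1),"z",M[:,2].round(3),"shift",(M.T@(np.array(P)-s["tcp_pos"])*100).round(2),"turn",round(-d,1),"q",s["q"].round(2),"gap",round(s["finger_gap"]*8.54,2),"F",s["force"].round(1))
E
python3 -c "
from h import *
go([.605,.218,.36],4.3)"
```

```text
t 1.1 tcp [ 0.3932 -0.2157  0.3612] yaw -5.0 z [-0.  0. -1.] shift [45.05 17.32  0.13] turn -9.3 q [-0.75  0.15  1.7   0.    1.3  -0.66] gap 4.0 F [-0.2 -0.9  0.4]
```

Emit:
carry_out(targets=[[[45, 17, 0, 0, 0, -9, 4], [45, 17, 0, 0, 0, -9, 4], [45, 17, 0, 0, 0, -9, 4], [45, 17, 0, 0, 0, -9, 4], [45, 17, 0, 0, 0, -9, 4], [45, 17, 0, 0, 0, -9, 4], [45, 17, 0, 0, 0, -9, 4], [45, 17, 0, 0, 0, -9, 4], [45, 17, 0, 0, 0, -9, 4], [45, 17, 0, 0, 0, -9, 4], [45, 17, 0, 0, 0, -9, 4], [45, 17, 0, 0, 0, -9, 4]]])

```text
t: 2.1
tcp_pos: [0.6049, 0.2187, 0.3604]
tool_rot: [0.683, 0.73, 0.001, -0.001]
force: [0.4, -1.3, -0.1]
finger_gap: 0.469
gripper_force: 0.0
```

```bash
python3 - <<'E'
from h import *
go([.605,.218,.36],4.3)
s=cams.snapshot("side")[:,:,::-1];t=cams.snapshot("top")[:,:,::-1]
cv2.imwrite("pics/s1.png",s);cv2.imwrite("pics/t1.png",t)
f=lambda i,a,b,c,d:cv2.resize(i[b:d,a:c],(400,600),interpolation=cv2.INTER_CUBIC)
cv2.imwrite("pics/c2.png",cv2.convertScaleAbs(np.hstack([f(s,200,120,320,300),f(t,140,90,260,270)]),alpha=1.3))
E
```

```text
t 2.1 tcp [0.6049 0.2187 0.3604] yaw 3.8 z [-0.     0.002 -1.   ] shift [-0.07  0.    0.04] turn -0.5 q [0.17 0.46 1.24 0.   1.44 0.11] gap 4.0 F [ 0.4 -1.3 -0.1]
```

View pics/c2.png

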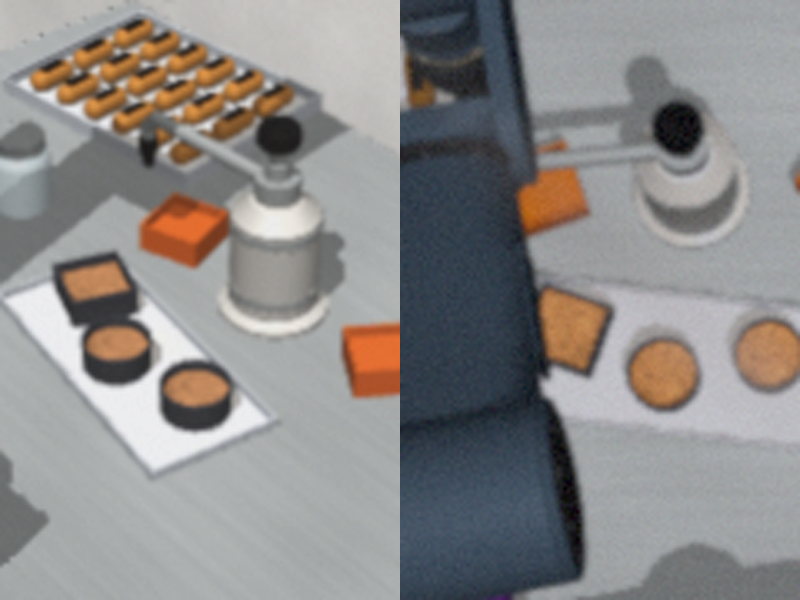

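The side crop shows the cap at (279,135), the nozzle at (148,150) with the tube running back to the hub at (280,180), and the square tin rim corners near (55,267), (113,255), (135,288) and (72,303). The gripper is clear of everything.

```bash
python3 - <<'E'
from h import *
t0=cv2.imread("pics/top0.png");s1=cv2.imread("pics/s1.png")
def blob(mask,seed,lo=20):
    c,_=cv2.findContours(mask.astype(np.uint8),0,1)
    c=[k for k in c if cv2.contourArea(k)>lo];c=min(c,key=lambda k:np.linalg.norm(np.mean(k[:,0],0)-seed));m=cv2.moments(c)
    return np.array([m['m10'],m['m01']])/m['m00'],cv2.contourArea(c),c
sp=lambda i:(lambda h:(h[...,0]<25)&(h[...,1]>90)&(h[...,2]>60))(cv2.cvtColor(i,cv2.COLOR_BGR2HSV))
c1=blob(t0.max(2)<45,(223,128));c2=blob(s1.max(2)<50,(200+279/3.33,120+135/3.33));print("cap",c1[:2],c2[:2],tri(ray("top",*c1[0]),ray("side",*c2[0])))
a=blob(sp(t0),(190,188));b=blob(sp(s1),(228.5,203.5));print("tin",a[:2],b[:2],tri(ray("top",*a[0]),ray("side",*b[0])))
# outer tin contour in top: dark wall or sponge
k=blob((t0.max(2)<110)|sp(t0),(190,188.5));print("tin outer",k[:2],cv2.minAreaRect(k[2]),plane("top",*k[0],.036))
cr=lambda u,v:((u+.5)/3.333-.5+200,(v+.5)/3.333-.5+120)
print("rim side",np.mean([plane("side",*cr(*p),.039) for p in [(55,267),(113,255),(135,290),(74,303)]],0),[plane("side",*cr(*p),.039).round(3) for p in [(55,267),(113,255),(135,290),(74,303)]])
print("rim top",[plane("top",105-.5+u/4.4,105-.5+v/4.4,.039).round(3) for u,v in[(352,310),(434,345),(405,430),(316,395)]])
print("arm end",tri(ray("top",105-.4+262/4.4,105-.4+158/4.4),ray("side",*cr(150,122))))
print("noz tip",plane("side",*cr(147,165),.094),"tube tri",tri(ray("top",105-.4+376/4.4,105-.4+147/4.4),ray("side",*cr(208,150))))
E
```

```text
cap (array([222.7559322 , 127.88587571]), 147.5) (array([283.22878788, 160.30757576]), 110.0) (array([0.62142781, 0.07500053, 0.22098311]), array([0.62063938, 0.07556511, 0.22077495]))
tin (array([189.19125683, 188.28187614]), 366.0) (array([228.20965842, 203.84687868]), 141.5) (array([0.46775636, 0.20317205, 0.02865588]), array([0.46814569, 0.20292481, 0.02869   ]))
tin outer (array([189.25960347, 187.7877943 ]), 538.0) ((189.0701446533203, 186.70361328125), (25.76336669921875, 26.166969299316406), 19.653823852539062) [0.46818048 0.20194103 0.036     ]
rim side [0.46187909 0.19581302 0.039     ] [array([0.441, 0.241, 0.039]), array([0.504, 0.217, 0.039]), array([0.484, 0.151, 0.039]), array([0.418, 0.175, 0.039])]
rim top [array([0.512, 0.218, 0.039]), array([0.484, 0.154, 0.039]), array([0.418, 0.176, 0.039]), array([0.446, 0.245, 0.039])]
arm end (array([0.60286005, 0.26772576, 0.15218095]), array([0.60148026, 0.26864148, 0.15196825]))
noz tip [0.5975078  0.27053077 0.094     ] tube tri (array([0.61060389, 0.18488627, 0.15102868]), array([0.61463727, 0.18210128, 0.15180878]))
```

Emit:
carry_out(targets=[[[0, 0, 4, 0, 0, 0, 4], [0, 0, 8, 0, 0, 0, 4], [0, 0, 12, 0, 0, 0, 4], [0, 0, 14, 0, 0, 0, 4], [0, 0, 16, 0, 0, 0, 4], [0, 0, 18, 0, 0, 0, 4], [0, 0, 19.4, 0, 0, 0, 4], [0, 0, 19.4, 0, 0, 0, 4], [0, 0, 19.4, 0, 0, 0, 3], [0, 0, 19.4, 0, 0, 0, 3]]])

```text
t: 3.03
tcp_pos: [0.6046, 0.2139, 0.1683]
tool_rot: [0.684, 0.729, 0.0, 0.0]
force: [-0.1, 0.7, -0.7]
finger_gap: 0.35
gripper_force: 0.0
```

```bash
python3 - <<'E'
from h import *
C=np.array([.618,.0745]);s=manip.sense()
M=R.from_quat(s["tool_rot"]).as_matrix()
for a in range(95,142,3):
    r=np.radians(a);P=np.r_[C+.145*np.array([np.cos(r),np.sin(r)]),.166]
    print(a,(M.T@(P-s["tcp_pos"])*100).round(1),"turn",-(a-94.7))
go(P,a-90)
s1=cams.snapshot("side")[:,:,::-1][90:240,180:330];cv2.imwrite("pics/c3.png",cv2.resize(s1,(600,600)))
E
```

```text
95 [0.5 0.1 0.2] turn -0.29999999999999716
98 [ 0.5 -0.6  0.2] turn -3.299999999999997
101 [ 0.4 -1.4  0.2] turn -6.299999999999997
104 [ 0.3 -2.2  0.2] turn -9.299999999999997
107 [ 0.1 -2.9  0.2] turn -12.299999999999997
110 [-0.1 -3.6  0.2] turn -15.299999999999997
113 [-0.3 -4.4  0.2] turn -18.299999999999997
116 [-0.6 -5.1  0.2] turn -21.299999999999997
119 [-0.9 -5.8  0.2] turn -24.299999999999997
122 [-1.2 -6.4  0.2] turn -27.299999999999997
125 [-1.6 -7.1  0.2] turn -30.299999999999997
128 [-2.  -7.7  0.2] turn -33.3
131 [-2.5 -8.3  0.2] turn -36.3
134 [-3.  -8.9  0.2] turn -39.3
137 [-3.5 -9.5  0.2] turn -42.3
140 [ -4.  -10.    0.2] turn -45.3
t 3.03 tcp [0.6046 0.2139 0.1683] yaw 3.6 z [ 0.001  0.    -1.   ] shift [ -4.   -10.04   0.22] turn -46.4 q [ 0.17  0.64  1.46 -0.    1.03  0.1 ] gap 2.99 F [-0.1  0.7 -0.7]
```

View pics/c3.png

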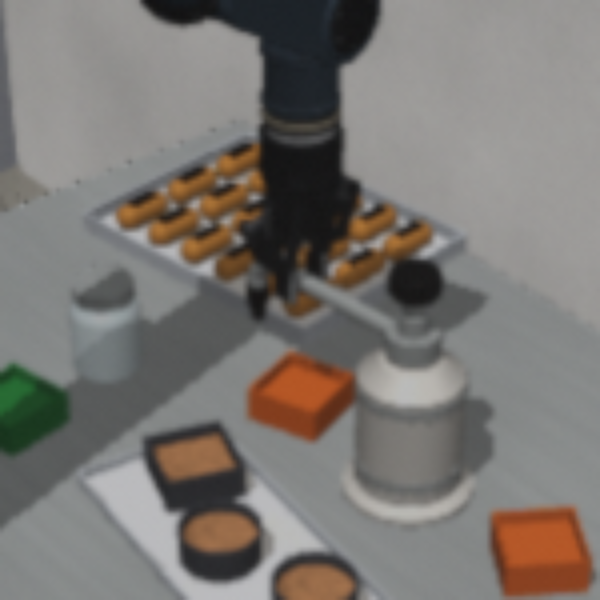

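The fingers straddle the tube at crop (295,280). The cap, nozzle and canister are clear. I swing along an arc, stopping a little short.

Emit:
carry_out(targets=[[[0.2, -0.7, 0.2, 0, 0, -4, 3], [0.1, -1.4, 0.2, 0, 0, -7, 3], [0, -2.2, 0.2, 0, 0, -10, 3], [-0.1, -3.1, 0.2, 0, 0, -14, 3], [-0.4, -4.1, 0.2, 0, 0, -18, 3], [-0.7, -5.0, 0.2, 0, 0, -22, 3], [-1.1, -5.9, 0.2, 0, 0, -26, 3], [-1.6, -6.8, 0.2, 0, 0, -30, 3], [-2.1, -7.6, 0.2, 0, 0, -34, 3], [-2.7, -8.4, 0.2, 0, 0, -38, 3], [-3.4, -9.3, 0.2, 0, 0, -42, 3], [-3.4, -9.3, 0.2, 0, 0, -42, 3]]])

```text
t: 4.08
tcp_pos: [0.5142, 0.1742, 0.1672]
tool_rot: [0.377, 0.926, 0.001, 0.002]
force: [0.2, -0.1, 0.6]
finger_gap: 0.353
gripper_force: 0.1
```

```bash
python3 - <<'E'
from h import *
go([.618+.143*np.cos(np.radians(142)),.0745+.143*np.sin(np.radians(142)),.166],52)
s1=cams.snapshot("side")[:,:,::-1];cv2.imwrite("pics/s2.png",s1);cv2.imwrite("pics/c4.png",cv2.resize(s1[120:240,190:310],(600,600),interpolation=cv2.INTER_CUBIC))
E
```

```text
t 4.08 tcp [0.5142 0.1742 0.1672] yaw 45.7 z [ 0.004  0.001 -1.   ] shift [-0.18 -1.45  0.12] turn -6.3 q [ 0.12  0.53  1.72  0.    0.88 -0.68] gap 3.01 F [ 0.2 -0.1  0.6]
```

View pics/c4.png

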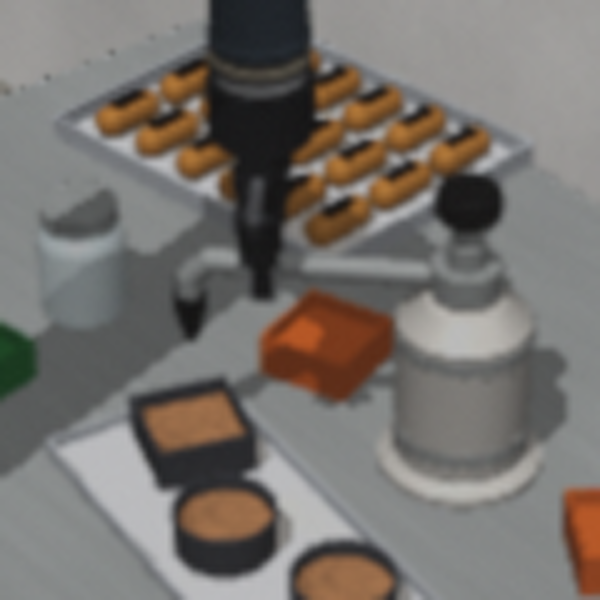

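The nozzle tip is at crop (192,335), short of the tin whose centre is at crop (192,420). The fingers are still around the tube.

```bash
python3 - <<'E'
from h import *
cr=lambda u,v:((u+.5)/5-.5+190,(v+.5)/5-.5+120)
n=plane("side",*cr(192,337),.094);t=plane("side",*cr(191,421),.035);cap=plane("side",*cr(467,203),.226)
hub=plane("side",*cr(466,260),.175)
print(n,t,cap,hub)
for c in(cap,hub,np.array([.618,.0745,0])):
  f=lambda p:np.degrees(np.arctan2(*(p-c)[1::-1]));print(f(n),np.linalg.norm((n-c)[:2]),f(t),np.linalg.norm((t-c)[:2]))
p=proj("side",np.r_[t[:2],.094]);print("tip should be at crop",((p-[190,120]+.5)*5-.5))
E
```

```text
[0.47927356 0.21512033 0.094     ] [0.46235809 0.19744467 0.035     ] [0.61484827 0.07062962 0.226     ] [0.6188967  0.07372286 0.175     ]
133.1765780041595 0.1981364869034314 140.25215142652405 0.1983313241464261
134.638244011387 0.1987155380702198 141.67857552997657 0.19952800356685954
134.61155577604788 0.19753253308905397 141.69408358724345 0.19834262679812112
tip should be at crop [188.13972508 356.5903625 ]
```

Emit:
carry_out(targets=[[[0, -0.4, 0, 0, 0, -2, 3], [0, -0.8, 0, 0, 0, -4, 3], [-0.1, -1.2, 0, 0, 0, -5, 3], [-0.2, -1.5, 0, 0, 0, -6, 3], [-0.2, -1.65, 0, 0, 0, -6.5, 3], [-0.2, -1.65, 0, 0, 0, -6.5, 3], [-0.2, -1.65, 0, 0, 0, -6.5, 3]]])

```text
t: 4.72
tcp_pos: [0.5039, 0.1613, 0.1656]
tool_rot: [0.324, 0.946, 0.0, 0.001]
force: [2.4, 2.9, 2.1]
finger_gap: 0.354
gripper_force: 1.5
```

```bash
python3 - <<'E'
from h import *
go([.6,.2,.166],52)
s1=cams.snapshot("side")[:,:,::-1];cv2.imwrite("pics/s3.png",s1)
t1=cams.snapshot("top")[:,:,::-1]
f=lambda i,a,b:cv2.resize(i[b:b+80,a:a+80],(400,400),interpolation=cv2.INTER_CUBIC)
cv2.imwrite("pics/c5.png",np.hstack([f(s1,190,150),f(t1,160,120)]))
E
```

```text
t 4.72 tcp [0.5039 0.1613 0.1656] yaw 52.1 z [ 0.001 -0.    -1.   ] shift [-5.21  8.96 -0.03] turn 0.1 q [ 0.1   0.52  1.76 -0.    0.86 -0.81] gap 3.02 F [2.4 2.9 2.1]
```

View pics/c5.png

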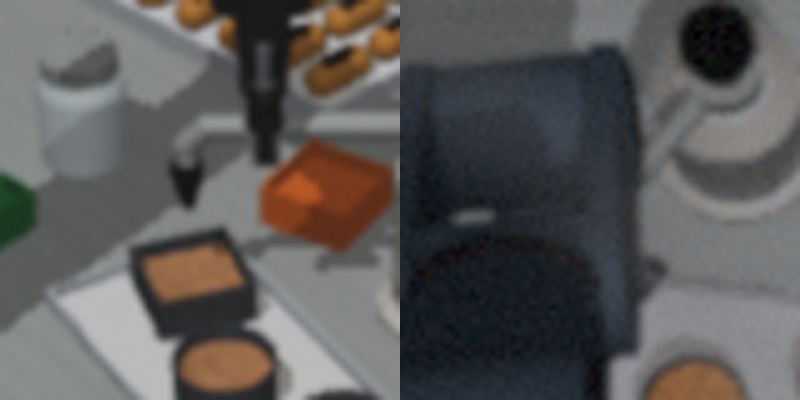

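The tip is now at (188,207), where the computed target was (188,207). I open, lift away and verify from above.

Emit:
carry_out(targets=[[[0, 0.3, 0, 0, 0, 0, 4], [0, 0.4, 0, 0, 0, 0, 4], [0, 0.4, 0, 0, 0, 0, 4], [0, 0.4, -2, 0, 0, 0, 4], [0, 0.4, -5, 0, 0, 0, 4], [0, 0.4, -9, 0, 0, 0, 4], [0, 0.4, -13, 0, 0, 0, 3], [0, 0.4, -17, 0, 0, 0, 1], [0, 0.4, -20, 0, 0, 0, 0], [0, 0.4, -20, 0, 0, 0, 0]]])

```text
t: 5.65
tcp_pos: [0.5086, 0.1647, 0.3722]
tool_rot: [0.324, 0.946, 0.003, 0.006]
force: [0.5, 0.3, 0.3]
finger_gap: -0.001
gripper_force: 0.0
```

```bash
python3 - <<'E'
from h import *
go([.50,-.16,.36],20)
E
```

```text
t 5.65 tcp [0.5086 0.1647 0.3722] yaw 52.2 z [ 0.013  0.001 -1.   ] shift [-19.22 -26.19   1.18] turn 32.2 q [ 0.1   0.27  1.5  -0.    1.36 -0.81] gap -0.01 F [0.5 0.3 0.3]
```

Emit:
carry_out(targets=[[[-19, -26, 1, 0, 0, 32, 0], [-19, -26, 1, 0, 0, 32, 0], [-19, -26, 1, 0, 0, 32, 0], [-19, -26, 1, 0, 0, 32, 0], [-19, -26, 1, 0, 0, 32, 0], [-19, -26, 1, 0, 0, 32, 0], [-19, -26, 1, 0, 0, 32, 0], [-19, -26, 1, 0, 0, 32, 0], [-19, -26, 1, 0, 0, 32, 0], [-19, -26, 1, 0, 0, 32, 0]]])

```text
t: 6.48
tcp_pos: [0.4954, -0.1587, 0.354]
tool_rot: [0.574, 0.819, -0.0, -0.002]
force: [-0.7, 0.3, 0.5]
finger_gap: 0.0
gripper_force: 0.0
```

```bash
python3 - <<'E'
from h import *
go([.618,.0745,.30],20)
s1=cams.snapshot("side")[:,:,::-1];cv2.imwrite("pics/s4.png",s1)
t1=cams.snapshot("top")[:,:,::-1];cv2.imwrite("pics/t4.png",t1)
f=lambda i,a,b:cv2.resize(i[b:b+110,a:a+80],(400,550),interpolation=cv2.INTER_CUBIC)
cv2.imwrite("pics/c6.png",np.hstack([f(s1,215,130),f(t1,165,110)]))
E
```

```text
t 6.48 tcp [ 0.4954 -0.1587  0.354 ] yaw 20.0 z [-0.003  0.002 -1.   ] shift [17.72 19.49  5.4 ] turn -0.0 q [-0.53  0.27  1.55 -0.    1.32 -0.87] gap 0.0 F [-0.7  0.3  0.5]
```

View pics/c6.png

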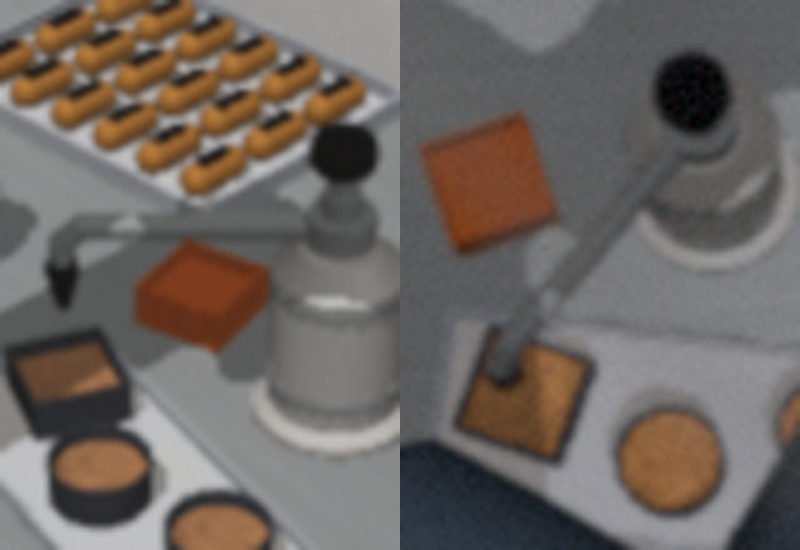

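From the side the tip is at crop (63,305), and from above the nozzle end is at (505,378), against a tin with rim corners (490,330), (592,368), (560,462) and (458,425). I'll check both numerically.

```bash
python3 - <<'E'
from h import *
ct=lambda u,v:((u-400+.5)/5-.5+165,(v+.5)/5-.5+110)
cs=lambda u,v:((u+.5)/5-.5+215,(v+.5)/5-.5+130)
rt=[plane("top",*ct(*p),.039) for p in[(490,330),(592,368),(560,462),(458,425)]]
rs=[plane("side",*cs(*p),.039) for p in[(6,348),(100,328),(131,383),(35,408)]]
T1=np.mean(rt,0);T2=np.mean(rs,0);print("tin",T1,T2)
for T in(T1,T2):
  for z in(.094,.125): print(z,"top crop",(proj("top",np.r_[T[:2],z])-[165,110]+.5)*5+[400,0],"side",(proj("side",np.r_[T[:2],z])-[215,130]+.5)*5)
print("tip side",plane("side",*cs(63,306),.094),"tip top",plane("top",*ct(505,381),.094))
a=tri(ray("top",*ct(505,376)),ray("side",*cs(63,285)));print("nozzle tri",a)
c=plane("side",*cs(344,153),.226);print("cap",c,plane("top",*ct(692,92),.238))
E
```

```text
tin [0.46407941 0.20032188 0.039     ] [0.4639655  0.19684153 0.039     ]
0.094 top crop [514.18362162 382.39117817] side [ 63.14082226 304.40710251]
0.125 top crop [507.43196125 373.94429564] side [ 61.60452242 269.55806958]
0.094 top crop [519.47522443 382.49800111] side [ 65.90752173 306.63106068]
0.125 top crop [512.83169649 374.05352488] side [ 64.39762403 271.76178747]
tip side [0.46271966 0.19809092 0.094     ] tip top [0.46474539 0.20603754 0.094     ]
nozzle tri (array([0.46555397, 0.20404885, 0.10786848]), array([0.46710283, 0.20306089, 0.1080079 ]))
cap [0.61592119 0.06974288 0.226     ] [0.6157786  0.07315801 0.238     ]
```

Both views put the nozzle within about 1–4 mm of the tin's middle, which is good. Now the cap: approach from above with the jaws closed.

Emit:
carry_out(targets=[[[17.7, 19.4, 2, 0, 0, 0, 0], [17.7, 19.4, 2, 0, 0, 0, 0], [17.7, 19.4, 2, 0, 0, 0, 0], [17.7, 19.4, 2, 0, 0, 0, 0], [17.7, 19.4, 2, 0, 0, 0, 0], [17.7, 19.4, 2, 0, 0, 0, 0], [17.7, 19.4, 2, 0, 0, 0, 0], [17.7, 19.4, 5.4, 0, 0, 0, 0], [17.7, 19.4, 7.4, 0, 0, 0, 0], [17.7, 19.4, 8.6, 0, 0, 0, 0], [17.7, 19.4, 8.6, 0, 0, 0, 0], [17.7, 19.4, 8.6, 0, 0, 0, 0]]])

```text
t: 7.58
tcp_pos: [0.6165, 0.0769, 0.2688]
tool_rot: [0.572, 0.821, -0.001, -0.001]
force: [-0.5, 0.4, 0.4]
finger_gap: -0.003
gripper_force: 0.0
```

```bash
python3 - <<'E'
from h import *
go([.617,.0735,.243],20)
s1=cams.snapshot("side")[:,:,::-1];cv2.imwrite("pics/s5.png",s1)
cv2.imwrite("pics/c7.png",cv2.resize(s1[100:210,215:325],(600,600),interpolation=cv2.INTER_CUBIC))
E
```

```text
t 7.58 tcp [0.6165 0.0769 0.2688] yaw 20.3 z [-0.002  0.    -1.   ] shift [-0.34 -0.06  2.58] turn 0.3 q [-0.06  0.5   1.42 -0.    1.22 -0.41] gap -0.02 F [-0.5  0.4  0.4]
```

View pics/c7.png

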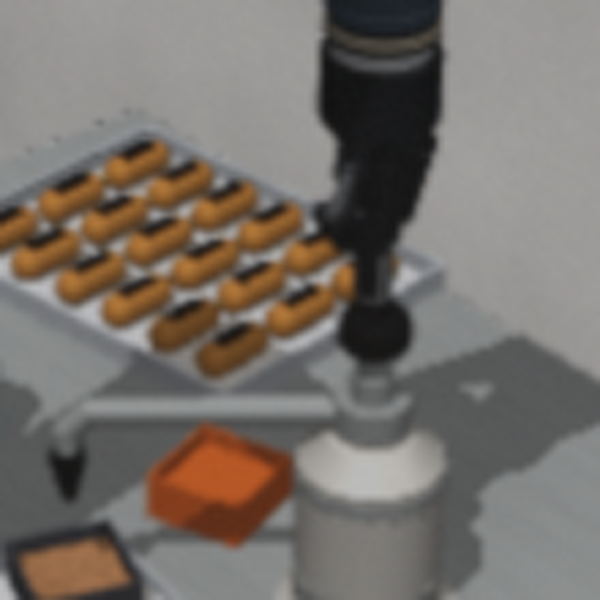

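The closed fingertips stand over the cap's centre at crop (375,295). I press down in steps.

Emit:
carry_out(targets=[[[-0.3, 0, 0.6, 0, 0, 0, 0], [-0.3, 0, 1.1, 0, 0, 0, 0], [-0.3, 0, 1.4, 0, 0, 0, 0], [-0.3, 0, 1.8, 0, 0, 0, 0], [-0.3, 0, 2.1, 0, 0, 0, 0], [-0.3, 0, 2.4, 0, 0, 0, 0], [-0.3, 0, 2.5, 0, 0, 0, 0], [-0.3, 0, 2.5, 0, 0, 0, 0]]])

```text
t: 8.3
tcp_pos: [0.6189, 0.0725, 0.2452]
tool_rot: [0.572, 0.82, 0.0, 0.001]
force: [-1.3, -0.0, 6.6]
finger_gap: 0.002
gripper_force: 3.4
```

```bash
python3 -c "
from h import *
go([.617,.0735,.243],20)"
```

```text
t 8.3 tcp [0.6189 0.0725 0.2452] yaw 20.2 z [ 0.001 -0.    -1.   ] shift [ 0.16 -0.15  0.22] turn 0.2 q [-0.06  0.53  1.44 -0.    1.17 -0.41] gap 0.01 F [-1.3 -0.   6.6]
```

Emit:
carry_out(targets=[[[0, 0, 0.1, 0, 0, 0, 0], [0, 0, 0.2, 0, 0, 0, 0], [0, 0, 0.3, 0, 0, 0, 0], [0, 0, 0.3, 0, 0, 0, 0]]])

```text
t: 8.63
tcp_pos: [0.6189, 0.0725, 0.2431]
tool_rot: [0.572, 0.82, 0.0, 0.001]
force: [-2.8, -1.0, 9.1]
finger_gap: 0.0
gripper_force: 4.5
```

Emit:
carry_out(targets=[[[0, 0, 0.1, 0, 0, 0, 0], [0, 0, 0.2, 0, 0, 0, 0], [0, 0, 0.2, 0, 0, 0, 0]]])

```text
t: 8.88
tcp_pos: [0.619, 0.0726, 0.243]
tool_rot: [0.572, 0.82, 0.0, 0.001]
force: [-4.4, -0.4, 16.7]
finger_gap: 0.002
gripper_force: 8.4
```

The cap has bottomed: z stays at 0.243 while the force jumps to 17 N. I release it and move away.

Emit:
carry_out(targets=[[[0, 0, -0.5, 0, 0, 0, 0], [0, 0, -1.2, 0, 0, 0, 0], [0, 0, -2, 0, 0, 0, 0], [0, 0, -4, 0, 0, 0, 0], [0, 0, -8, 0, 0, 0, 0], [0, 0, -11, 0, 0, 0, 0], [-15, -18, -11, 0, 0, 0, 0], [-15, -18, -11, 0, 0, 0, 0], [-15, -18, -11, 0, 0, 0, 0], [-15, -18, -11, 0, 0, 0, 0], [-15, -18, -11, 0, 0, 0, 0], [-15, -18, -11, 0, 0, 0, 0]]])

```text
t: 9.88
tcp_pos: [0.499, -0.1324, 0.3489]
tool_rot: [0.573, 0.82, -0.001, -0.001]
force: [0.5, -1.1, -0.8]
finger_gap: 0.001
gripper_force: 0.0
```

```bash
python3 - <<'E'
from h import *
s1=cams.snapshot("side")[:,:,::-1]
t1=cams.snapshot("top")[:,:,::-1]
f=lambda i,a,b:cv2.resize(i[b:b+110,a:a+80],(400,550),interpolation=cv2.INTER_CUBIC)
cv2.imwrite("pics/c8.png",np.hstack([f(s1,215,130),f(t1,165,110)]));go([.5,-.1,.3],20)
s0=cv2.imread("pics/s4.png");t0=cv2.imread("pics/t4.png")
print("side diff near cap/tins",cv2.absdiff(s0,s1)[130:240,215:310].mean(),"top",cv2.absdiff(t0,t1)[110:200,165:245].mean())
E
```

```text
t 9.98 tcp [ 0.4993 -0.133   0.349 ] yaw 19.9 z [-0.002 -0.    -1.   ] shift [3.07 1.19 4.9 ] turn -0.1 q [-0.48  0.27  1.57 -0.    1.3  -0.82] gap -0.02 F [0.3 0.3 0.1]
side diff near cap/tins 5.600095693779904 top 3.858888888888889
```

View pics/c8.png

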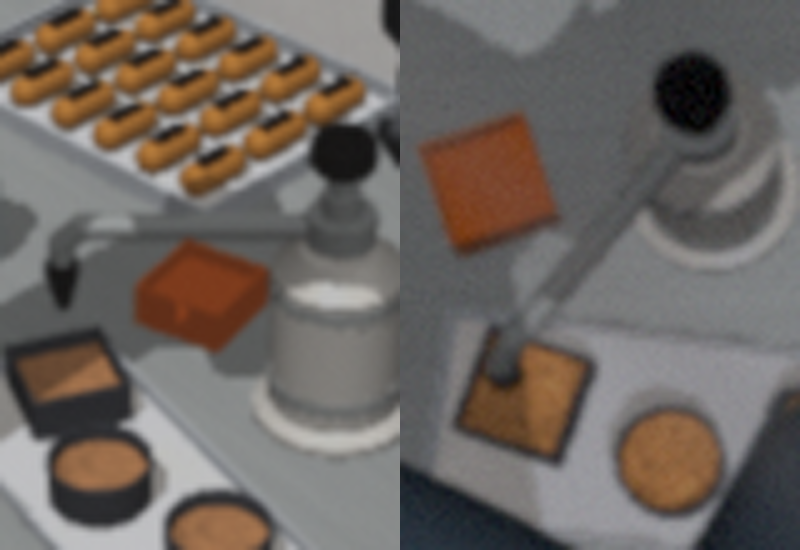

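The picture matches the earlier one: the cap is back up at (344,153), the nozzle is unmoved at (63,305), and the tins are in place.

```bash
python3 -c "
from station import sign_off
print(sign_off())"
```

```text
the job is handed in; nothing more can be done
None
```

The job is handed in: the nozzle stands within about 1–4 mm of the square tin's middle, the pump cap was then pressed to its stop and sprang back up, and the tins look unmoved; I didn't re-check the jar and spatula, but the arm never went near them.

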